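# Pin the sliding stop on its bar and lock the linchpin's ring

### The job

Take the linchpin with the hinged wire ring out of the wooden rack and put it fully home in the hole near the free end of the steel stop bar, with its ring still standing open and leaning back over the bar, away from the bar's free end. Then swing the ring over the top of the pin and on over the bar's free end until it springs shut around the bar below, and leave it so.

Things in the scene. Friction and masses are not known exactly. Their poses are not given: they have to be found in the camera images.
- linchpin: Steel pin with hinged ring, 180 g, upright in a 70 mm high rack with a plain and an eye pin. Origin: axis at underside of its 32 mm flange; z up. Below: shank 10 thick, 50 long, taper tip. Above: crossbar 18 (x) x 52 (y), top at 12 mm; grip tab 12 (x) x 22 (y), 12 to 52 mm up. Grip it across y, fingertips over 22 mm up, clear of the ring. Ring hinge: line along y, 7 mm up; open it leans to +x.
- ring (a joint): Hinge of the linchpin's wire ring, rad: 0 = open, leaning 50 degrees back from upright to the pin's +x; 0.87 = upright; about 2.4 = level, pointing to the pin's -x; 3.84 = fully shut, hanging down beside the shank. Its weight holds it open; a weak spring urges it shut, so that once pushed upright and past (under 2 N at the crown) it swings on and shuts by itself.
- ring_crown (a point): Middle of the bend at the ring's free end, 68 mm from the hinge line. The ring is a U of 6 mm round wire, 52 mm wide inside, its crown straight for the middle 18 mm. Open, this point lies 52 mm to +x of the pin's axis and 51 mm above the linchpin's origin; upright, the crown passes 23 mm above the grip tab's top.
- bar_hole (a point): Mouth centre of a vertical hole (16 mm square, 3 mm chamfer) through a fixed level steel bar, 30 x 30 mm, top 110 mm above the table. x runs along the bar: free end 32 mm to -x, green stand to +x; the stop's sleeve, 30 to 86 mm to +x, rises 5 mm above the bar. The pin goes in with its x along this x, flange on the bar; the shut ring hangs round the bar, crown about 60 mm below.

How it is judged:
On the way:
1. the linchpin is home in the bar's hole, upright, with its ring still open and leaning back from the bar's free end (horizontal distance between linchpin and bar_hole below 0.01 m and z of linchpin in the frame of bar_hole below 0.006 m and angle between linchpin's own z axis and vertical below 0.2 rad and x of ring_crown in the frame of bar_hole above 0.02 m and value of joint ring below 0.6 rad), for 0.2 s.
At the end, for the whole second after the job is handed in: The linchpin stands at rest in the bar's hole: within 10 mm of its centre, flange within 6 mm of the bar's top, upright within 11 degrees, turned within 25 degrees of the bar's length; its ring is past 3.4 rad (of 3.84), around the bar, crown more than 40 mm below the bar's top (horizontal distance between linchpin and bar_hole below 0.01 m and z of linchpin in the frame of bar_hole below 0.006 m and angle between linchpin's own z axis and vertical below 0.2 rad and angle between the x axis of linchpin and the x axis of bar_hole, either way round below 0.44 rad and value of joint ring above 3.4 rad and z of ring_crown in the frame of bar_hole below -0.04 m and linear speed of linchpin below 0.02 m/s); the robot touches nothing.
It also fails if it takes over 58 s, if anything falls off the work surface, if the arm or the gripper's body presses on something with over 40 N, if the wrist force passes 120 N, or if a joint passes its speed limit or range.

### The arm

A 6-joint arm with a two-finger parallel gripper is mounted at the origin on the work surface. World frame = base frame: x ahead of the robot, y to its left, z up, the work surface at z = 0. Lengths are in m, angles in rad, forces in N, time in s.
With the tool pointing down it reaches from about 0.275 to 0.825 m from the base axis. Payload 4.9 kg.
Tool frame: the origin (TCP) lies midway between the tips of the shut fingers; the grasp point (between the pads) lies 19 mm behind it (robot.grasp_offset is the distance from the TCP to the grasp point, in m); x points along the fingers, y is the direction in which the jaws open and shut, and the axes are right-handed (so a half turn about x gives the same grasp; the last joint's range is limited). The gripper opens to 85 mm and grips with 20 to 120 N. Pads are 22 mm wide; open, the fingers measure 114 mm over their backs; the gripper's body (76 mm by 85 mm) begins 54 mm behind the grasp point. The pads swing forward as they close: fully open they stand 13 mm farther back than shut.
Start: joints at [-1.363, 0.326, -0.193, 1.052, 0, 1.437], TCP at [0.184, -0.518, 0.231] pointing down, gripper open.
Joint ranges: [-2.65, 2.65], [-0.97, 1.79], [-1.3, 1.35], [-1.93, 2.1], [-1.47, 1.37], [-3.14, 3.14]. Speed limits (rad/s): [2.57, 2.57, 3.14, 3.14, 3.14, 3.14].

### API

Orientations are given as a unit quaternion [x, y, z, w].
In Python, from station import robot gives the robot as it stands.
- The arm moves only by the tool servo_tool, never from a script. Its argument "rows" is a list of rows, each a list of 3 entries, a list of its own where there are three numbers: the closure, from 0 (fully open) to 1 (shut), then the shift along the tool's x, y, z in cm, then the turn, a rotation vector about the tool's x, y, z in degrees. In form: [[jaw, [x, y, z], [rx, ry, rz]], ...]. A call has 1 to 8 rows; each row shifts and turns the commanded pose from where the row before left it, along the tool's axes as they then stand; what a row does not reach is not made up. A row lasts 1/8 s, in which the tool goes at most 62.5 mm and 10.7 degrees, less where a joint would pass 70% of its speed; a pose out of reach is approached as far as the arm can. A call with a gripper value outside its range is refused whole. The fingers move at their own pace and stop on an object; "squeeze" is the grip in N (left out, the last holds). Time passes only in rows, so rows that do not move let the fingers close. It gives the time, the measured TCP pose, the force and the opening at its end, in the units of the state.
- robot.observe(): the state, without advancing time (a new reading comes with each control period).
- robot.grab_frame(name): name is "scene" or "top"; returns the picture (384x512x3 uint8, blue, green, red); there is no depth.
- robot.camera_model(name): a dict with "fovy" (degrees; the focal length in pixels is half the picture's height over the tangent of half this angle, whatever the lens; pixels are square), "cx", "cy" (the principal point, pixels), "R" (3x3) and "t" (3): a world point X has camera coordinates R X + t. Camera axes: x right, y down, z forward; pixel columns grow to the right and rows downward; lengths in m; the calibration is good to about 2 mm. A picture is of the moment at which its call begins. camera_model takes no time and is no camera call.
- robot.job_done(): hands the job in, once; it reports no verdict.
The state is a dict: "t": time; "joint_positions": joint angles; "qvel": joint speeds; "effort": joint torques, N m; "ee_pos": TCP position; "ee_rot": TCP orientation; "wrist_force": force on the tool from outside, world axes, zero at the start; "moment": the same for the moment, N m; "grip_width": finger opening in m.
Only numpy, scipy, OpenCV 4.12 (cv2) and the standard library are available. Lean on these libraries where they do the work, as an engineer would, in place of code of your own. Each camera call takes 0.05 s, during which the arm holds its last target.

## Working session

There is one attempt and no reset: what is moved stays moved. The work goes in short steps, Python scripts to look and compute and a tool call to move; the robot and the scene stay as the last step left them, time stands still between calls to the robot, and variables do not carry over. Pictures are saved under pics/ and viewed, and the job is handed in when it is done.

Besides the shell and the picture viewer there is one more tool, called after "Request:" as name([rows], argument=value, ...), one row to a line, values as JSON. servo_tool: Moves the arm, as the interface text tells. Its arguments: {"type":"object","properties":{"rows":{"type":"array"},"squeeze":{"type":"number"}},"required":["rows"]}

```bash
ls; mkdir -p pics; python3 - <<'E'
from station import robot
import cv2
for n in("scene","top"):
    cv2.imwrite(f"pics/{n}0.png",robot.grab_frame(n)); m=robot.camera_model(n); print(n,m)
s=robot.observe();print(s)
E
```

```text
pics
scene {'fovy': 57.12887725881692, 'cx': 258.0946093887374, 'cy': 184.14963536265003, 'R': array([[-0.04679524,  0.99890341,  0.00147759],
       [ 0.76944492,  0.03698909, -0.63764122],
       [-0.63699664, -0.02870165, -0.77033207]]), 't': array([-7.45023184e-04, -3.56214710e-01,  1.19548553e+00])}
top {'fovy': 56.96468370278398, 'cx': 258.23509053768765, 'cy': 196.10139239115063, 'R': array([[ 0.01640793, -0.99977994,  0.01307129],
       [-0.98150346, -0.01859912, -0.19053878],
       [ 0.19073996, -0.00970317, -0.98159264]]), 't': array([0.01320829, 0.55823248, 0.78215584])}
{'t': 0.1, 'joint_positions': array([-1.36320866e+00,  3.26841487e-01, -1.93439651e-01,  1.05200367e+00,
        3.92963427e-05,  1.43659360e+00]), 'qvel': array([-0.00011691, -0.00310814,  0.00377658, -0.0016591 , -0.00024231,
       -0.00073141]), 'effort': array([-1.09039676e-03, -4.44245088e+01,  2.63035709e+01,  8.02378374e-03,
       -1.63650002e-04, -6.32828829e-06]), 'ee_pos': array([ 0.18426389, -0.51769048,  0.23061233]), 'ee_rot': array([-0.69680069, -0.12078018,  0.69681153, -0.11972736]), 'wrist_force': array([-0.33488222, -0.18262341, -0.64243619]), 'moment': array([0.02718364, 0.00377842, 0.04411618]), 'grip_width': 0.08569253451033673}
```

View pics/scene0.png

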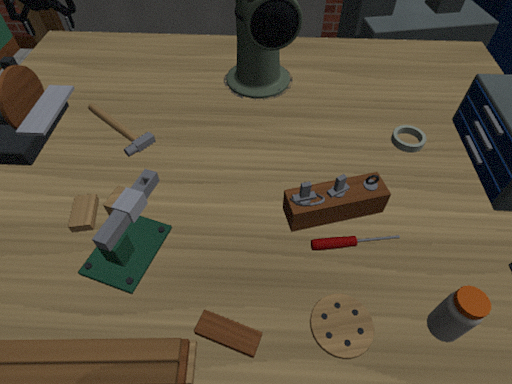

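View pics/top0.png

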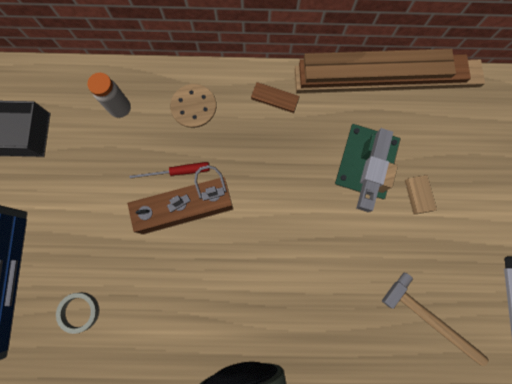

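The rack is at about (335,200) in scene and (180,205) in top. The linchpin with its ring is at the rack end at top (212,190), and the bar hole is at top (369,196), scene (150,176). I'll zoom in.

```bash
python3 - <<'E'
import cv2,numpy as np
a=cv2.imread("pics/top0.png");b=cv2.imread("pics/scene0.png")
def c(im,x,y,w=66,h=50):
    return cv2.resize(im[y:y+h,x:x+w],(396,300),interpolation=cv2.INTER_CUBIC)
o=np.vstack([np.hstack([c(a,178,156),c(a,340,165)]),np.hstack([c(b,276,165),c(b,110,160)])])
cv2.imwrite("pics/crop0.png",cv2.convertScaleAbs(o,alpha=1.4))
E
```

```text
(no output)
```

View pics/crop0.png

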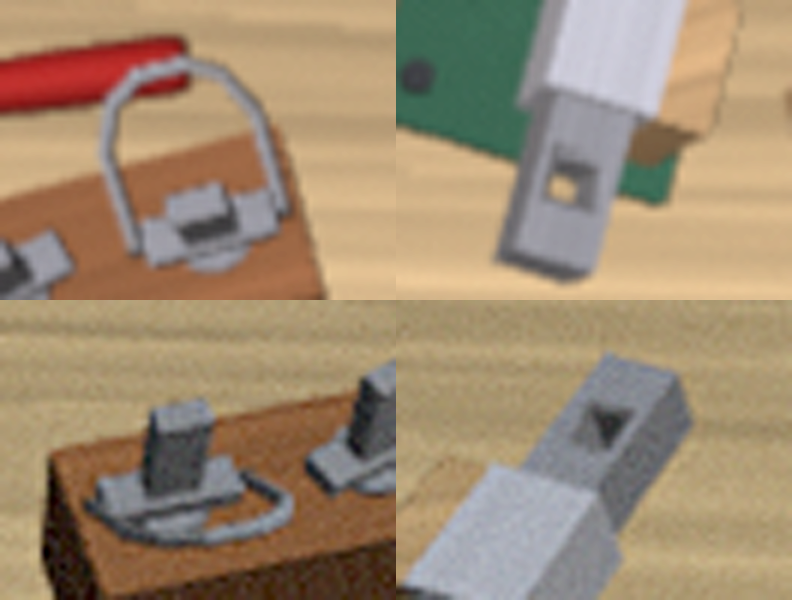

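```bash
cat > h.py <<'E'
import numpy as np
from station import robot
def ray(n,u,v):
    m=robot.camera_model(n);f=192/np.tan(np.radians(m["fovy"]/2))
    R=np.array(m["R"]);t=np.array(m["t"])
    return -R.T@t, R.T@np.array([(u-m["cx"])/f,(v-m["cy"])/f,1])
def onz(n,u,v,z):
    o,d=ray(n,u,v);return o+d*(z-o[2])/d[2]
def tri(p,q,n1="top",n2="scene"):
    o1,d1=ray(n1,*p);o2,d2=ray(n2,*q)
    s=np.linalg.lstsq(np.c_[d1,-d2],o2-o1,rcond=None)[0]
    a=o1+d1*s[0];b=o2+d2*s[1];return (a+b)/2,np.linalg.norm(a-b)
def proj(n,X):
    m=robot.camera_model(n);f=192/np.tan(np.radians(m["fovy"]/2))
    c=np.array(m["R"])@X+np.array(m["t"]);return c[0]/c[2]*f+m["cx"],c[1]/c[2]*f+m["cy"]
E
python3 - <<'E'
from h import *
np.set_printoptions(precision=4,suppress=True)
def T(x,y,x0,y0): return ((x+.5)/6-.5+x0,(y+.5)/6-.5+y0)
# crops: top pin (0,0)->178,156 ; top bar (396,0)->340,165; scene pin (0,300)->276,165; scene bar(396,300)->110,160
tp=lambda x,y:T(x,y,178,156); tb=lambda x,y:T(x-396,y,340,165)
sp=lambda x,y:T(x,y-300,276,165); sb=lambda x,y:T(x-396,y-300,110,160)
print("hole tri",tri(tb(572,180),sb(603,427)), onz("top",*tb(572,180),.11),onz("scene",*sb(603,427),.11))
# bar edges on z=.11
for a,b in [((530,95),(500,250)),((637,110),(590,275))]:
    A=onz("top",*tb(*a),.11);B=onz("top",*tb(*b),.11);print("topedge",A,B,np.degrees(np.arctan2(*(A-B)[[1,0]])))
for a,b in [((525,465),(612,355)),((598,480),(680,375))]:
    A=onz("scene",*sb(*a),.11);B=onz("scene",*sb(*b),.11);print("scedge",A,B,np.degrees(np.arctan2(*(A-B)[[1,0]])))
print("tab tri",tri(tp(198,204),sp(181,416)),onz("top",*tp(198,204),.122),onz("scene",*sp(181,416),.122))
A=onz("top",*tp(128,245),.077);B=onz("top",*tp(288,212),.077);C=onz("top",*tp(163,62),.121)
print("hinge ends",A,B,np.linalg.norm(A-B),"crown",C)
for a,b in [((165,195),(220,182)),((175,228),(232,212))]:
    A=onz("top",*tp(*a),.122);B=onz("top",*tp(*b),.122);print(A,B,np.linalg.norm(A-B),"yaw",np.degrees(np.arctan2(*(A-B)[[1,0]]))-90)
s=robot.observe()
from scipy.spatial.transform import Rotation as Ro
print(Ro.from_quat(s["ee_rot"]).as_matrix())
E
python3 - <<'E'
import cv2,numpy as np
a=cv2.imread("pics/top0.png");b=cv2.imread("pics/scene0.png")
def c(im,x,y,w=40,h=30):
    return cv2.resize(im[y:y+h,x:x+w],(400,300),interpolation=cv2.INTER_CUBIC)
o=np.vstack([np.hstack([c(a,192,175),c(a,350,180)]),np.hstack([c(b,288,178),c(b,130,165)])])
cv2.imwrite("pics/crop1.png",cv2.convertScaleAbs(o,alpha=1.4))
E
```

```text
hole tri (array([ 0.555 , -0.2208,  0.1099]), np.float64(0.0004032369437297041)) [ 0.555  -0.2209  0.11  ] [ 0.5551 -0.2205  0.11  ]
topedge [ 0.5869 -0.2067  0.11  ] [ 0.5284 -0.1934  0.11  ] -12.825744834928805
topedge [ 0.582  -0.2463  0.11  ] [ 0.5197 -0.226   0.11  ] -18.058080174967312
scedge [ 0.574  -0.2437  0.11  ] [ 0.5204 -0.226   0.11  ] -18.2936510752845
scedge [ 0.5795 -0.2161  0.11  ] [ 0.529  -0.1985  0.11  ] -19.177810066449894
tab tri (array([0.5571, 0.1273, 0.1218]), np.float64(0.0001420467256146951)) [0.5571 0.1273 0.122 ] [0.5573 0.1272 0.122 ]
hinge ends [0.5501 0.159  0.077 ] [0.5641 0.0985 0.077 ] 0.06211901455168335 crown [0.6102 0.1425 0.121 ]
[0.5602 0.1394 0.122 ] [0.5654 0.1197 0.122 ] 0.020338386461514504 yaw 14.805889550255316
[0.5481 0.1352 0.122 ] [0.5543 0.1149 0.122 ] 0.021239926004548687 yaw 17.20731787613012
[[-0.0003  0.3352 -0.9422]
 [ 0.0015 -0.9422 -0.3352]
 [-1.     -0.0015 -0.0002]]
```

View pics/crop1.png

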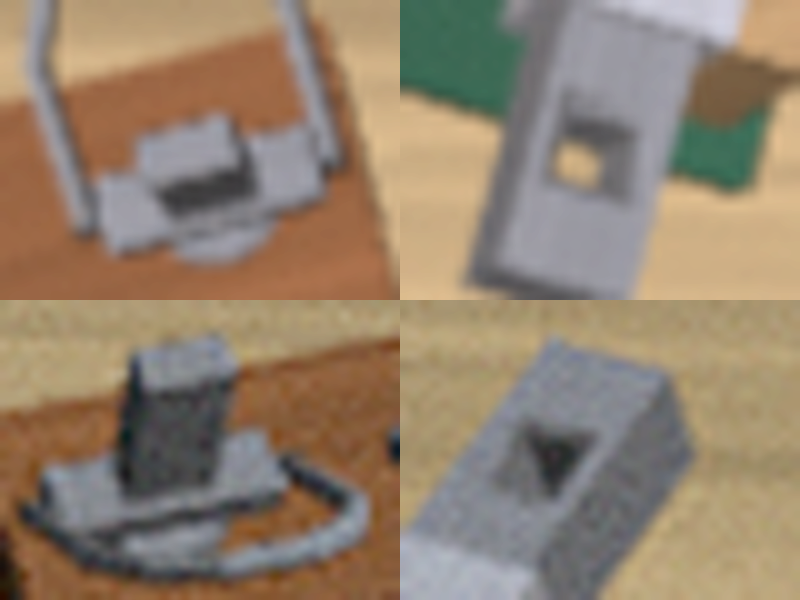

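The hole triangulates to (0.555, -0.221, 0.110) with bar +x at about -18.5°. The pin tab top is at (0.557, 0.127, 0.122) with pin yaw about +15°. Next I'll travel above the pin.

Request:
servo_tool([
  [0.4,[0,-3,-3.5],[0,0,0]],
  [0.4,[0,-3,-3.5],[0,0,0]],
  [0.4,[0,-3,-3.5],[0,0,0]],
  [0.4,[0,-3,-3.5],[0,0,0]],
  [0.4,[0,-3,-3.5],[0,0,0]],
  [0.4,[0,-3,-3.5],[0,0,0]],
  [0.4,[0,-3,-3.5],[0,0,0]],
  [0.4,[0,-3,-3.5],[0,0,0]],
], squeeze=60)

```text
t: 1.1
ee_pos: [0.3681, -0.1967, 0.2311]
ee_rot: [-0.697, -0.12, 0.697, -0.12]
wrist_force: [0.8, -0.9, -0.6]
grip_width: 0.0511
```

Request:
servo_tool([
  [0.4,[0,-3,-3.5],[0,0,0]],
  [0.4,[0,-3,-3.5],[0,0,0]],
  [0.4,[0,-3,-3.5],[0,0,0]],
  [0.4,[0,-3,-3.5],[0,0,0]],
  [0.4,[0,-3,-3.5],[0,0,0]],
  [0.4,[0,-3,-3.5],[0,0,0]],
  [0.4,[0,-3,-3.5],[0,0,0]],
  [0.4,[0,0,0],[4.6,0,0]],
])

```text
t: 2.1
ee_pos: [0.529, 0.0843, 0.2306]
ee_rot: [-0.701, -0.093, 0.701, -0.093]
wrist_force: [-0.7, -1.6, -1.0]
grip_width: 0.0512
```

```bash
cat >> h.py <<'E'
from scipy.spatial.transform import Rotation as Ro
def go(P,yawx):
    """cm shift in tool axes to target P; turn deg so pin x axis dir (= -toolz) at yawx"""
    s=robot.observe();M=Ro.from_quat(s["ee_rot"]).as_matrix()
    z=M[:,2];cur=np.degrees(np.arctan2(-z[1],-z[0]))
    print("t",s["t"],"pos",s["ee_pos"].round(4),"yaw",cur.round(2),"tilt",M[2].round(4),"w",round(s["grip_width"],4),"F",s["wrist_force"].round(1))
    print("shift cm",((M.T@(np.array(P)-s["ee_pos"]))*100).round(2),"turn x",round(cur-yawx,2),"q",s["joint_positions"].round(2))
E
python3 - <<'E'
from h import *
go([.5571,.1273,.095],15)
E
```

```text
t 2.1 pos [0.529  0.0843 0.2306] yaw 15.09 tilt [-1.e+00 -6.e-04  2.e-04] w 0.0512 F [-0.7 -1.6 -1. ]
shift cm [13.56 -3.41 -3.83] turn x 0.09 q [ 0.02  0.3  -0.23  1.04  0.    2.9 ]
```

Request:
servo_tool([
  [0.4,[0,-3.4,-3.8],[0,0,0]],
  [0.4,[4,0,0],[0,0,0]],
  [0.4,[2,0,0],[0,0,0]],
  [0.4,[0,0,0],[0,0,0]],
])

```text
t: 2.6
ee_pos: [0.5543, 0.1244, 0.1692]
ee_rot: [-0.699, -0.092, 0.703, -0.092]
wrist_force: [0.1, 0.3, -0.5]
grip_width: 0.0512
```

```bash
python3 - <<'E'
from h import *
import cv2
go([.5571,.1273,.095],15)
a=robot.grab_frame("top");b=robot.grab_frame("scene")
o=np.hstack([cv2.resize(a[140:240,160:260],(400,400)),cv2.resize(b[120:220,250:350],(400,400))])
cv2.imwrite("pics/p1.png",o)
E
```

```text
t 2.6 pos [0.5543 0.1244 0.1692] yaw 15.0 tilt [-1.0e+00 -8.0e-04  4.6e-03] w 0.0512 F [ 0.1  0.3 -0.5]
shift cm [ 7.42 -0.2  -0.38] turn x -0.0 q [ 0.09  0.41 -0.23  0.93  0.    2.97]
```

View pics/p1.png

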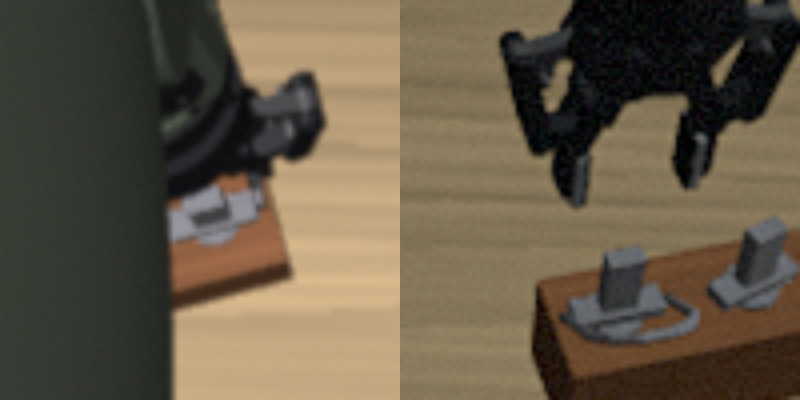

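The jaws stand above the tab, which scene crop shows at (625,265), and the neighbouring pin is clear. Now I'll descend and grip.

Request:
servo_tool([
  [0.4,[2,-0.2,-0.3],[0,0,0]],
  [0.4,[2,0,0],[0,0,0]],
  [0.4,[2,0,0],[0,0,0]],
  [0.4,[1.4,0,0],[0,0,0]],
  [0.4,[0,0,0],[0,0,0]],
])

```text
t: 3.32
ee_pos: [0.5582, 0.127, 0.0971]
ee_rot: [-0.701, -0.092, 0.701, -0.092]
wrist_force: [0.2, 0.3, 0.0]
grip_width: 0.0511
```

```bash
python3 - <<'E'
from h import *
go([.5571,.1273,.095],15)
E
```

```text
t 3.325 pos [0.5582 0.127  0.0971] yaw 14.97 tilt [-1.e+00 -1.e-04  8.e-04] w 0.0511 F [0.2 0.3 0. ]
shift cm [ 0.21 -0.06  0.1 ] turn x -0.03 q [ 0.09  0.49 -0.31  0.77  0.    2.98]
```

Request:
servo_tool([
  [0.5,[0.1,0,0.1],[0,0,0]],
  [0.7,[0,0,0],[0,0,0]],
  [1,[0,0,0],[0,0,0]],
  [1,[0,0,0],[0,0,0]],
  [1,[0,0,0],[0,0,0]],
])

```text
t: 3.95
ee_pos: [0.5579, 0.127, 0.0971]
ee_rot: [0.701, 0.092, -0.701, 0.092]
wrist_force: [-2.4, 0.4, 6.4]
grip_width: 0.0211
```

```bash
python3 - <<'E'
from h import *
import cv2
go([.5571,.1273,.095],15)
b=robot.grab_frame("scene")
cv2.imwrite("pics/p2.png",cv2.resize(b[110:230,240:400],(800,600)))
E
```

```text
t 3.95 pos [0.5579 0.127  0.0971] yaw 14.99 tilt [-1.      0.     -0.0011] w 0.0211 F [-2.4  0.4  6.4]
shift cm [ 0.21 -0.05  0.07] turn x -0.01 q [ 0.09  0.49 -0.32  0.77  0.    2.97]
```

View pics/p2.png

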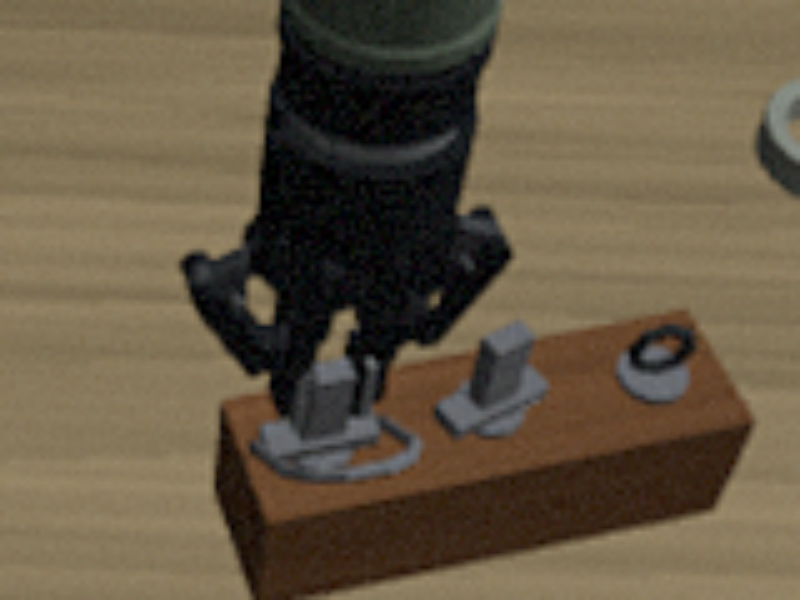

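The tab is gripped (21 mm) and the ring is still open at (360,460) in the crop. I'll lift gently.

Request:
servo_tool([
  [1,[-0.5,0,0],[0,0,0]],
  [1,[-1,0,0],[0,0,0]],
  [1,[-2,0,0],[0,0,0]],
  [1,[-2.5,0,0],[0,0,0]],
  [1,[-2.5,0,0],[0,0,0]],
  [1,[-2.5,0,0],[0,0,0]],
  [1,[-1.5,0,0],[0,0,0]],
  [1,[-0.5,0,0],[0,0,0]],
])

```text
t: 5.0
ee_pos: [0.5579, 0.1269, 0.2272]
ee_rot: [0.702, 0.092, -0.701, 0.092]
wrist_force: [0.1, 0.3, -2.2]
grip_width: 0.0211
```

```bash
python3 - <<'E'
from h import *
import cv2
go([.555,-.2208,.22],-18.5)
b=robot.grab_frame("scene")
cv2.imwrite("pics/p3.png",cv2.resize(b[70:190,240:400],(800,600)))
E
```

```text
t 5.0 pos [0.5579 0.1269 0.2272] yaw 14.98 tilt [-1.0e+00  2.0e-04 -1.3e-03] w 0.0211 F [ 0.1  0.3 -2.2]
shift cm [ 0.71 33.51  9.27] turn x 33.48 q [ 0.09  0.37 -0.14  1.06 -0.    2.97]
```

View pics/p3.png

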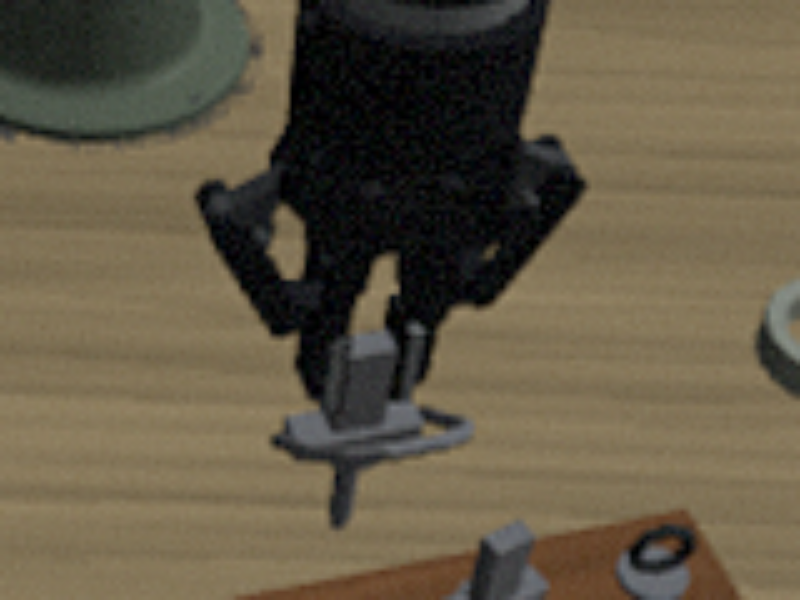

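Pin held upright with the ring open. I'll translate toward the bar gently.

Request:
servo_tool([
  [1,[0,1,0.3],[0,0,0]],
  [1,[0,2,0.55],[0,0,0]],
  [1,[0,2.5,0.7],[0,0,0]],
  [1,[0,2.5,0.7],[0,0,0]],
  [1,[0,2.5,0.7],[0,0,0]],
  [1,[0,2.5,0.7],[0,0,0]],
  [1,[0,2.5,0.7],[0,0,0]],
  [1,[0,2.5,0.7],[0,0,0]],
])

```text
t: 6.05
ee_pos: [0.5544, -0.0624, 0.2256]
ee_rot: [-0.701, -0.092, 0.702, -0.092]
wrist_force: [-0.3, -0.9, -1.8]
grip_width: 0.0205
```

Request:
servo_tool([
  [1,[0,2.5,0.7],[0,0,0]],
  [1,[0,2.5,0.7],[0,0,0]],
  [1,[0,2.5,0.7],[0,0,0]],
  [1,[0,2.5,0.7],[0,0,0]],
  [1,[0,2.5,0.7],[0,0,0]],
  [1,[0,1.5,0.4],[0,0,0]],
  [1,[0,0.5,0.2],[0,0,0]],
  [1,[0,0,0],[4,0,0]],
])

```text
t: 7.05
ee_pos: [0.5527, -0.2109, 0.226]
ee_rot: [-0.704, -0.067, 0.704, -0.067]
wrist_force: [0.5, -0.1, -1.5]
grip_width: 0.0207
```

Request:
servo_tool([
  [1,[0,0,0],[6,0,0]],
  [1,[0,0,0],[7,0,0]],
  [1,[0,0,0],[7,0,0]],
  [1,[0,0,0],[6,0,0]],
  [1,[0,0,0],[3.5,0,0]],
  [1,[0,0,0],[0,0,0]],
])

```text
t: 7.8
ee_pos: [0.553, -0.2101, 0.2262]
ee_rot: [-0.698, 0.113, 0.698, 0.113]
wrist_force: [-0.6, -0.8, -1.1]
grip_width: 0.0209
```

```bash
python3 - <<'E'
from h import *
import cv2
go([.555,-.2208,.22],-18.5)
b=robot.grab_frame("scene");a=robot.grab_frame("top")
cv2.imwrite("pics/p4.png",cv2.resize(b[80:200,80:240],(800,600)))
cv2.imwrite("pics/p4t.png",cv2.resize(a[110:230,290:450],(800,600)))
E
```

```text
t 7.8 pos [ 0.553  -0.2101  0.2262] yaw -18.43 tilt [-1.e+00 -3.e-04  5.e-04] w 0.0209 F [-0.6 -0.8 -1.1]
shift cm [ 0.62  0.95 -0.53] turn x 0.07 q [-0.49  0.41 -0.09  1.08  0.    2.98]
```

View pics/p4.png

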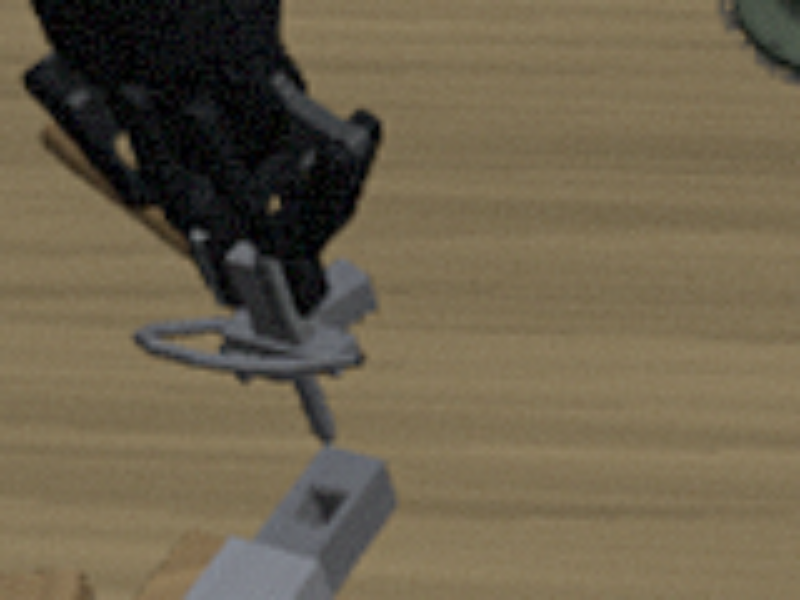

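View pics/p4t.png

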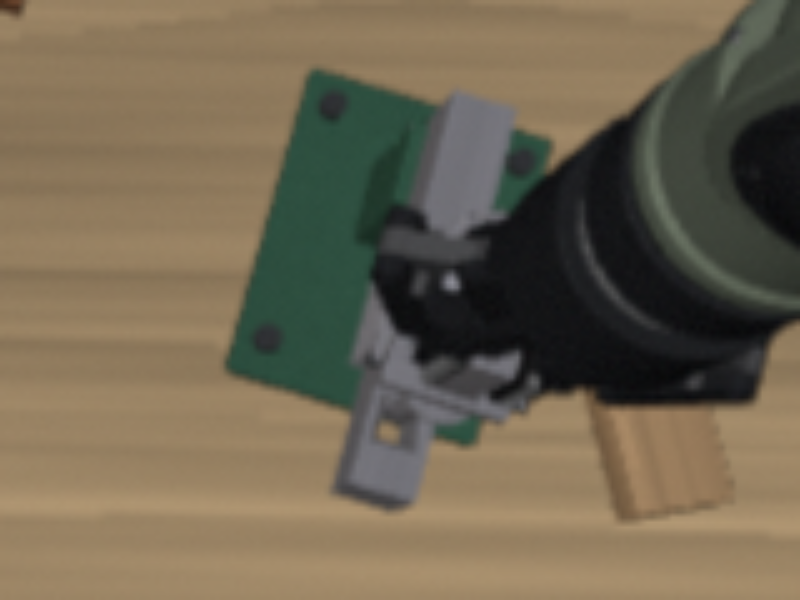

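```bash
python3 - <<'E'
from h import *
P=robot.observe()["ee_pos"]
for dx in(-.027-.05,-.027+.052): print(dx,proj("scene",P+[0,0,dx]),onz("scene",145.2,167.6,P[2]-.077), P)
print("tabtop",onz("scene",80+243/5,80+249/5,P[2]+.025))
E
```

```text
-0.077 (np.float64(144.5031650715278), np.float64(167.9994113072345)) [ 0.55184714 -0.20916471  0.14923057] [ 0.55302784 -0.21033156  0.22623057]
0.024999999999999998 (np.float64(130.97263327613695), np.float64(131.08294667045965)) [ 0.55184714 -0.20916471  0.14923057] [ 0.55302784 -0.21033156  0.22623057]
tabtop [ 0.54973629 -0.21572962  0.25123057]
```

The shank tip projects within 1–2 mm of the TCP axis. I'll align over the hole and go down close to the mouth.

Request:
servo_tool([
  [1,[0,0.5,-0.25],[0,0,0]],
  [1,[0,0.5,-0.25],[0,0,0]],
  [1,[1.5,0,0],[0,0,0]],
  [1,[1.5,0,0],[0,0,0]],
  [1,[0.3,0,0],[0,0,0]],
  [1,[0,0,0],[0,0,0]],
])

```text
t: 8.65
ee_pos: [0.5544, -0.2216, 0.1927]
ee_rot: [-0.698, 0.114, 0.698, 0.114]
wrist_force: [0.1, -0.3, -1.3]
grip_width: 0.0204
```

```bash
python3 - <<'E'
from h import *
import cv2
go([.555,-.2208,.137],-18.5)
b=robot.grab_frame("scene");a=robot.grab_frame("top")
cv2.imwrite("pics/p5.png",np.hstack([cv2.resize(b[120:200,110:190],(400,400)),cv2.resize(a[150:230,330:410],(400,400))]))
E
```

```text
t 8.65 pos [ 0.5544 -0.2216  0.1927] yaw -18.51 tilt [-1.0e+00 -2.0e-04  1.1e-03] w 0.0204 F [ 0.1 -0.3 -1.3]
shift cm [ 5.57 -0.09 -0.04] turn x -0.01 q [-0.5   0.44 -0.12  1.01  0.    2.96]
```

View pics/p5.png

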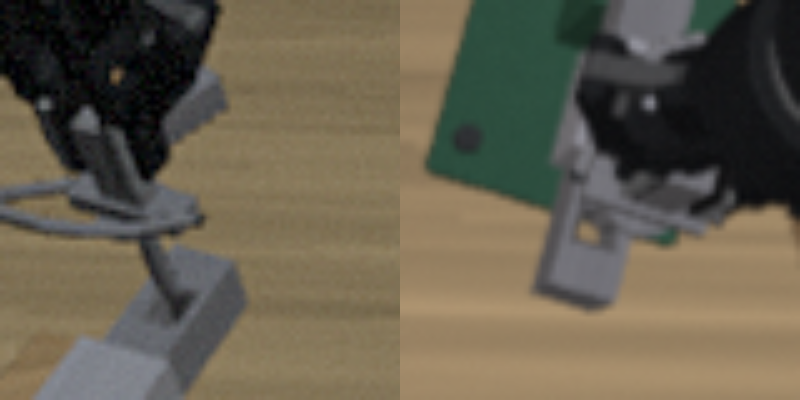

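The tip stands right over the hole (scene crop 178,312). I'll insert in steps.

Request:
servo_tool([
  [1,[0.8,-0.05,0],[0,0,0]],
  [1,[0.8,0,0],[0,0,0]],
  [1,[0.8,0,0],[0,0,0]],
  [1,[0,0,0],[0,0,0]],
])

```text
t: 9.25
ee_pos: [0.5542, -0.221, 0.1682]
ee_rot: [-0.697, 0.114, 0.699, 0.114]
wrist_force: [-0.1, 0.8, -1.7]
grip_width: 0.0208
```

Request:
servo_tool([
  [1,[0.8,0,0],[0,0,0]],
  [1,[0.8,0,0],[0,0,0]],
  [1,[0.8,0,0],[0,0,0]],
  [1,[0.3,0,0],[0,0,0]],
  [1,[0,0,0],[0,0,0]],
])

```text
t: 9.88
ee_pos: [0.5547, -0.2213, 0.142]
ee_rot: [-0.698, 0.114, 0.698, 0.114]
wrist_force: [1.3, -0.2, -1.3]
grip_width: 0.0207
```

```bash
python3 - <<'E'
from h import *
import cv2
go([.555,-.2208,.137],-18.5)
b=robot.grab_frame("scene");a=robot.grab_frame("top")
cv2.imwrite("pics/p6.png",np.hstack([cv2.resize(b[120:200,110:190],(400,400)),cv2.resize(a[150:230,330:410],(400,400))]))
E
```

```text
t 9.875 pos [ 0.5547 -0.2213  0.142 ] yaw -18.52 tilt [-1.e+00 -1.e-04  5.e-04] w 0.0207 F [ 1.3 -0.2 -1.3]
shift cm [ 0.5  -0.06 -0.01] turn x -0.02 q [-0.5   0.48 -0.19  0.9  -0.    2.96]
```

View pics/p6.png

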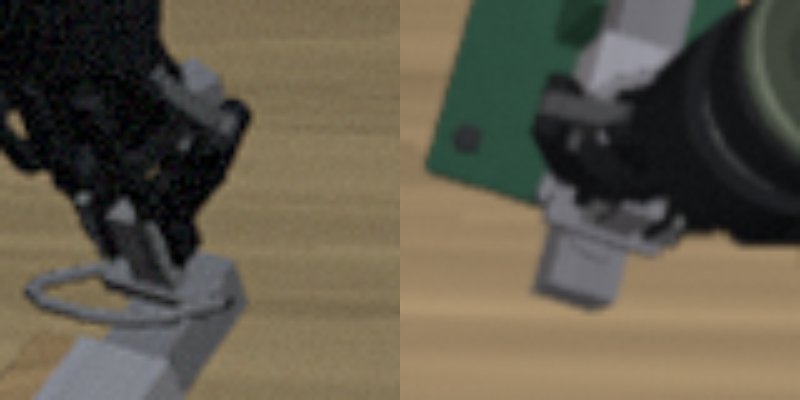

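Going in cleanly, about 5 mm left.

Request:
servo_tool([
  [1,[0.3,0,0],[0,0,0]],
  [1,[0.15,0,0],[0,0,0]],
  [1,[0,0,0],[0,0,0]],
])

```text
t: 10.35
ee_pos: [0.5547, -0.2213, 0.1376]
ee_rot: [-0.698, 0.114, 0.698, 0.114]
wrist_force: [-0.5, 0.1, -2.2]
grip_width: 0.0208
```

Request:
servo_tool([
  [1,[0.15,0,0],[0,0,0]],
  [1,[0,0,0],[0,0,0]],
])

```text
t: 10.6
ee_pos: [0.555, -0.2214, 0.1371]
ee_rot: [0.698, -0.114, -0.698, -0.114]
wrist_force: [-1.0, 1.2, 5.1]
grip_width: 0.0209
```

Flange contact (Fz about +7 N change). Release slightly and retreat straight up.

Request:
servo_tool([
  [0.6,[0,0,0],[0,0,0]],
  [0.5,[0,0,0],[0,0,0]],
  [0.5,[0,0,0],[0,0,0]],
  [0.5,[-2,0,0],[0,0,0]],
  [0.5,[-3,0,0],[0,0,0]],
  [0.5,[-4,0,0],[0,0,0]],
  [0.5,[-4,0,0],[0,0,0]],
  [0.5,[0,0,0],[0,0,0]],
])

```text
t: 11.6
ee_pos: [0.5568, -0.2224, 0.2699]
ee_rot: [0.7, -0.115, -0.696, -0.113]
wrist_force: [-0.1, 0.1, -0.7]
grip_width: 0.0429
```

```bash
python3 - <<'E'
from h import *
import cv2
go([.555,-.2208,.137],-18.5)
b=robot.grab_frame("scene");a=robot.grab_frame("top")
cv2.imwrite("pics/p7.png",np.hstack([cv2.resize(b[130:210,100:180],(400,400),interpolation=2),cv2.resize(a[150:230,330:410],(400,400),interpolation=2)]))
E
```

```text
t 11.6 pos [ 0.5568 -0.2224  0.2699] yaw -18.51 tilt [-1.      0.0012 -0.0068] w 0.0429 F [-0.1  0.1 -0.7]
shift cm [13.29 -0.11  0.31] turn x -0.01 q [-0.5   0.39  0.01  1.18  0.    2.96]
```

View pics/p7.png

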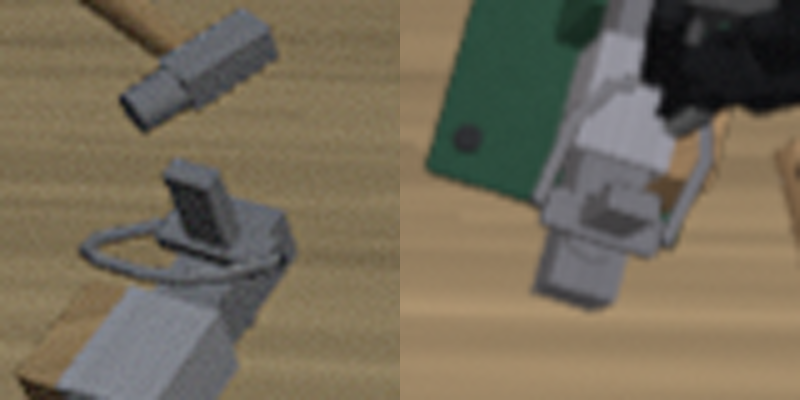

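The pin is home, flange on the bar, with the ring open toward the sleeve (scene crop (85,250)). Next: close the fingers and come down behind the crown.

Request:
servo_tool([
  [1,[0,0,-3.5],[0,0,0]],
  [1,[0,0,-4],[0,0,0]],
  [1,[0,0,0],[0,0,0]],
  [1,[0,0,0],[0,0,0]],
  [1,[0,0,0],[0,0,0]],
])

```text
t: 12.32
ee_pos: [0.625, -0.2448, 0.2661]
ee_rot: [-0.698, 0.114, 0.698, 0.114]
wrist_force: [0.4, -0.5, 0.3]
grip_width: 0.0001
```

```bash
python3 - <<'E'
from h import *
import cv2
u=np.array([np.cos(np.radians(-18.5)),np.sin(np.radians(-18.5)),0])
go(np.array([.555,-.2208,.150])+.08*u,-18.5)
b=robot.grab_frame("scene")
cv2.imwrite("pics/p8.png",cv2.resize(b[90:210,80:240],(800,600),interpolation=2))
E
```

```text
t 12.325 pos [ 0.625  -0.2448  0.2661] yaw -18.52 tilt [-1.0e+00 -1.0e-04  1.1e-03] w 0.0001 F [ 0.4 -0.5  0.3]
shift cm [11.61 -0.05 -0.62] turn x -0.02 q [-0.48  0.55  0.24  1.26 -0.    2.98]
```

View pics/p8.png

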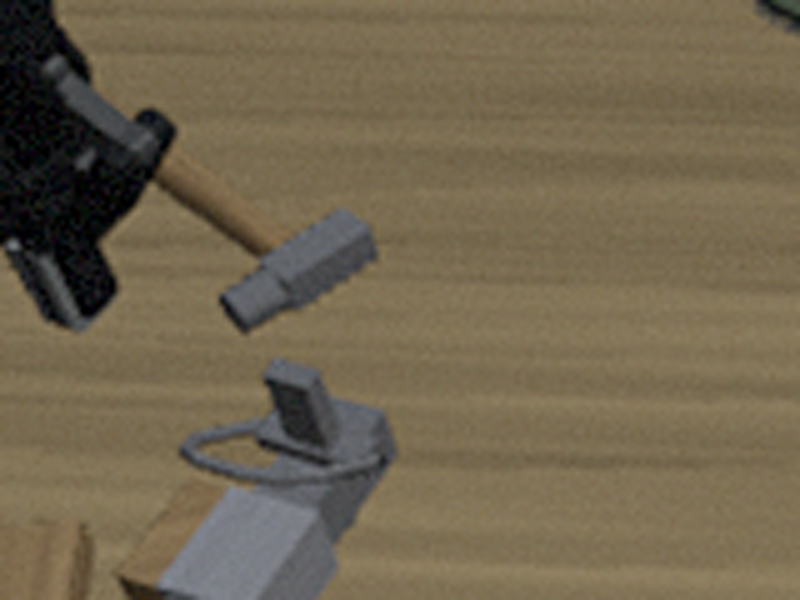

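Request:
servo_tool([
  [1,[2,0,-0.6],[0,0,0]],
  [1,[4,0,0],[0,0,0]],
  [1,[4,0,0],[0,0,0]],
  [1,[1.6,0,0],[0,0,0]],
  [1,[0,0,0],[0,0,0]],
])

```text
t: 13.0
ee_pos: [0.6309, -0.2467, 0.1489]
ee_rot: [-0.697, 0.113, 0.699, 0.114]
wrist_force: [0.3, -0.0, -0.4]
grip_width: -0.0001
```

```bash
python3 - <<'E'
from h import *
import cv2
u=np.array([np.cos(np.radians(-18.5)),np.sin(np.radians(-18.5)),0])
go(np.array([.555,-.2208,.150])+.08*u,-18.5)
b=robot.grab_frame("scene")
cv2.imwrite("pics/p9.png",cv2.resize(b[90:210,80:240],(800,600),interpolation=2))
E
```

```text
t 13.0 pos [ 0.6309 -0.2467  0.1489] yaw -18.52 tilt [-1.0e+00 -4.0e-04  2.6e-03] w -0.0001 F [ 0.3 -0.  -0.4]
shift cm [-0.11 -0.05  0.02] turn x -0.02 q [-0.48  0.62  0.07  1.02 -0.    2.98]
```

View pics/p9.png

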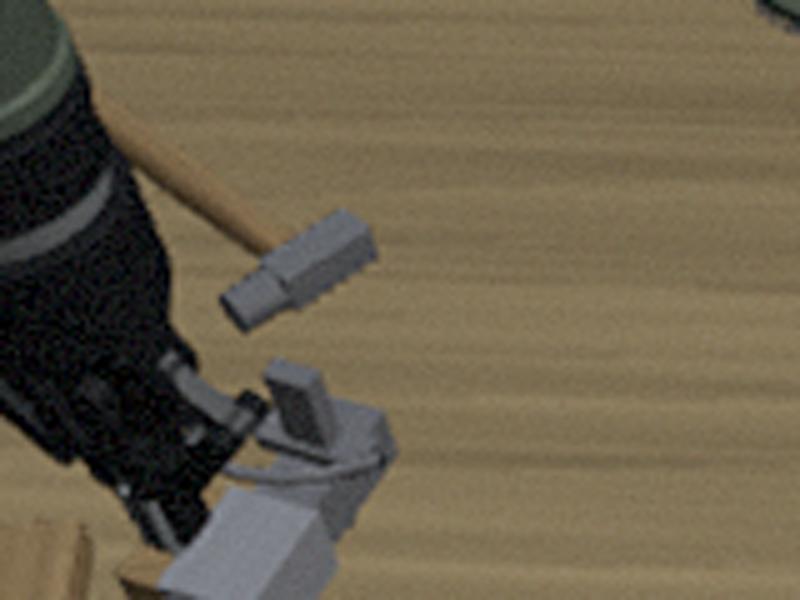

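The tip is behind the crown. I'll push it up and over, raising the tip to clear the tab.

Request:
servo_tool([
  [1,[0,0,1.0],[0,0,0]],
  [1,[0,0,0.8],[0,0,0]],
  [1,[-0.6,0,0.9],[0,0,0]],
  [1,[-0.7,0,1.2],[0,0,0]],
  [1,[-0.7,0,1.2],[0,0,0]],
  [1,[-0.3,0,0.6],[0,0,0]],
  [1,[0,0,0],[0,0,0]],
])

```text
t: 13.92
ee_pos: [0.5772, -0.2288, 0.1736]
ee_rot: [0.698, -0.114, -0.698, -0.114]
wrist_force: [-0.2, -0.7, -0.3]
grip_width: 0.0
```

```bash
python3 - <<'E'
from h import *
import cv2
u=np.array([np.cos(np.radians(-18.5)),np.sin(np.radians(-18.5)),0])
go(np.array([.555,-.2208,.172])+.0*u,-18.5)
b=robot.grab_frame("scene")
cv2.imwrite("pics/p10.png",cv2.resize(b[90:210,80:240],(800,600),interpolation=2))
E
```

```text
t 13.925 pos [ 0.5772 -0.2288  0.1736] yaw -18.53 tilt [-1.e+00 -1.e-04 -0.e+00] w 0.0 F [-0.2 -0.7 -0.3]
shift cm [ 0.16 -0.05  2.36] turn x -0.03 q [-0.5   0.5  -0.08  0.99  0.    2.97]
```

View pics/p10.png

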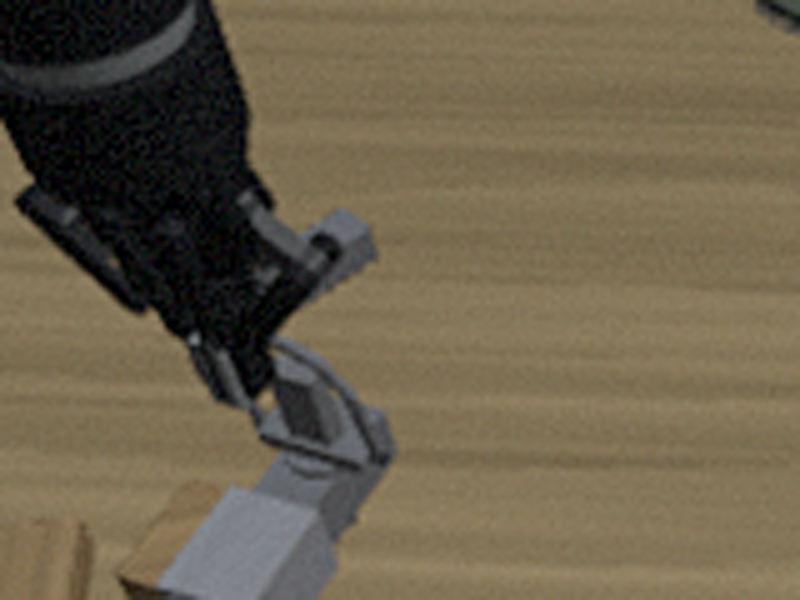

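The ring is nearly upright, its crown against the fingertips at (275,345). I'll continue past upright.

Request:
servo_tool([
  [1,[0,0,0.8],[0,0,0]],
  [1,[0,0,0.8],[0,0,0]],
  [1,[0,0,0.8],[0,0,0]],
  [1,[0,0,0.7],[0,0,0]],
  [1,[0,0,0],[0,0,0]],
  [1,[0,0,0],[0,0,0]],
])

```text
t: 14.72
ee_pos: [0.5484, -0.2192, 0.1734]
ee_rot: [0.698, -0.114, -0.698, -0.114]
wrist_force: [-0.3, -0.1, 0.1]
grip_width: -0.0001
```

```bash
python3 - <<'E'
from h import *
import cv2
go(np.array([.555,-.2208,.172]),-18.5)
b=robot.grab_frame("scene")
cv2.imwrite("pics/p11.png",cv2.resize(b[90:210,80:240],(800,600),interpolation=2))
E
```

```text
t 14.725 pos [ 0.5484 -0.2192  0.1734] yaw -18.52 tilt [-1.e+00  0.e+00 -6.e-04] w -0.0001 F [-0.3 -0.1  0.1]
shift cm [ 0.15 -0.06 -0.67] turn x -0.02 q [-0.51  0.44 -0.17  0.96  0.    2.96]
```

View pics/p11.png

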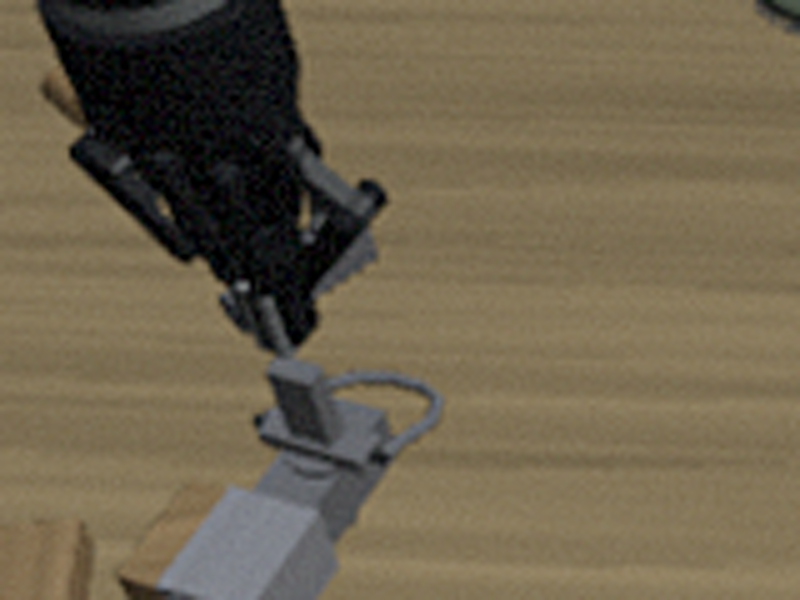

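The ring has left the fingers and is swinging over the free end on its own (crown at (435,395)). I'll raise the tool out of the way and look again.

Request:
servo_tool([
  [1,[-3,0,0],[0,0,0]],
  [1,[-4,0,0],[0,0,0]],
  [1,[-4,0,-3],[0,0,0]],
  [1,[0,0,-4],[0,0,0]],
  [1,[0,0,0],[0,0,0]],
  [1,[0,0,0],[0,0,0]],
  [1,[0,0,0],[0,0,0]],
  [1,[0,0,0],[0,0,0]],
])

```text
t: 15.78
ee_pos: [0.614, -0.2411, 0.2836]
ee_rot: [-0.698, 0.114, 0.698, 0.114]
wrist_force: [-0.2, 0.5, -0.7]
grip_width: 0.0
```

```bash
python3 - <<'E'
from h import *
import cv2
go(np.array([.555,-.2208,.172]),-18.5)
b=robot.grab_frame("scene");a=robot.grab_frame("top")
cv2.imwrite("pics/p12.png",np.hstack([cv2.resize(b[140:220,100:180],(400,400),interpolation=2),cv2.resize(a[150:230,330:410],(400,400),interpolation=2)]))
E
```

```text
t 15.775 pos [ 0.614  -0.2411  0.2836] yaw -18.52 tilt [-1.e+00 -0.e+00  1.e-04] w 0.0 F [-0.2  0.5 -0.7]
shift cm [11.16 -0.05  6.24] turn x -0.02 q [-0.49  0.52  0.23  1.29  0.    2.98]
```

View pics/p12.png

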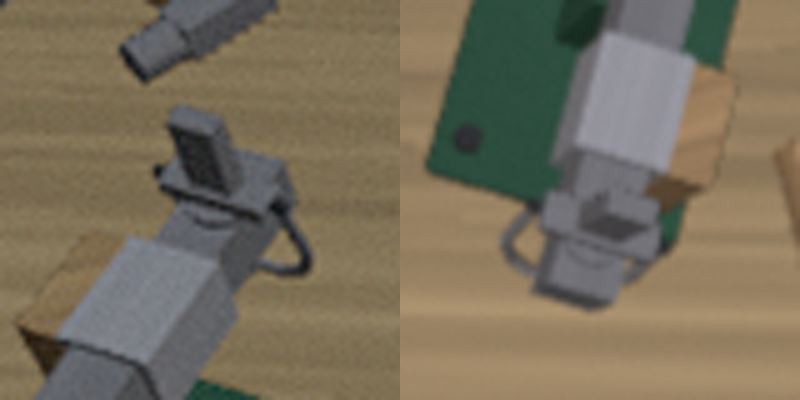

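The ring hangs around the bar in both views. I'll check its angle against the projection.

Request:
servo_tool([
  [1,[0,0,0],[0,0,0]],
  [1,[0,0,0],[0,0,0]],
  [1,[0,0,0],[0,0,0]],
  [1,[0,0,0],[0,0,0]],
  [1,[0,0,0],[0,0,0]],
  [1,[0,0,0],[0,0,0]],
  [1,[0,0,0],[0,0,0]],
  [1,[0,0,0],[0,0,0]],
])

```text
t: 16.88
ee_pos: [0.6146, -0.2414, 0.2833]
ee_rot: [-0.698, 0.114, 0.698, 0.114]
wrist_force: [-0.4, -0.9, 0.6]
grip_width: 0.0001
```

```bash
python3 - <<'E'
from h import *
import cv2
b=robot.grab_frame("scene");a=robot.grab_frame("top")
B=cv2.resize(b[140:220,100:180],(400,400),interpolation=2);A=cv2.resize(a[150:230,330:410],(400,400),interpolation=2)
c,s=np.cos(np.radians(-18.5)),np.sin(np.radians(-18.5))
for th,col in((3.84,(0,255,0)),(3.4,(0,0,255)),(2.9,(255,0,0))):
    f=th-.87
    for y,r in ((29,0),(29,42),(22,60),(9,68),(0,68),(-9,68),(-22,60),(-29,42)):
        x=-r*np.sin(f)/1e3;z=(7+r*np.cos(f))/1e3;y/=1e3
        W=np.array([.555+c*x-s*y,-.221+s*x+c*y,.11+z])
        u,v=proj("scene",W);cv2.circle(B,(int((u+.5-100)*5),int((v+.5-140)*5)),3,col,-1)
        u,v=proj("top",W);cv2.circle(A,(int((u+.5-330)*5),int((v+.5-150)*5)),3,col,-1)
cv2.imwrite("pics/p13.png",np.hstack([B,A]))
E
```

```text
(no output)
```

View pics/p13.png

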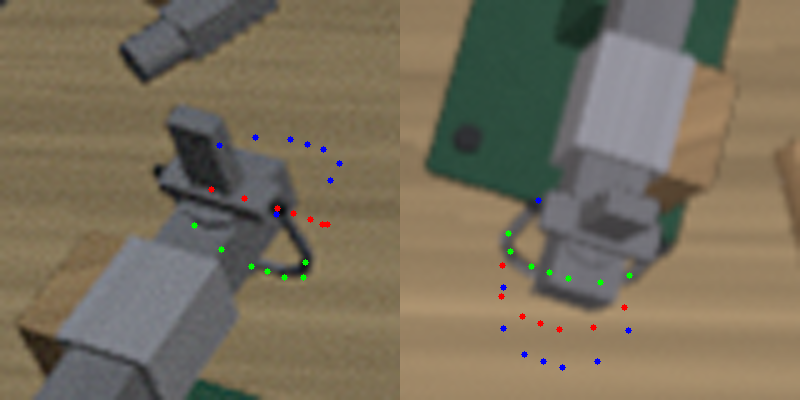

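The ring matches the predicted shut pose (3.84 rad, green) in both views, well away from 3.4 rad. The robot is clear, so I'll hand in.

```bash
python3 -c "
from station import robot
print(robot.job_done())"
```

```text
the job is handed in; nothing more can be done
None
```

I took the linchpin out of the rack, put it fully home in the bar's hole with its ring open over the sleeve, and let it go. I then pushed the ring past upright with the shut fingertips, and it swung over the free end and shut around the bar by itself. The job was handed in about 17 s into the 58 s allowed.

Last checks:
- **Ring:** in both views it lies on the projected points for 3.84 rad (fully shut), well clear of those for 3.4 rad.
- **Seat:** on insertion I felt flange contact (about 7 N) at the expected height. In the last pictures the pin looks upright and in line with the bar, but I did not measure its final height or tilt.
- **Forces:** the readings I saw stayed under about 7 N.
- **Robot:** the tool stood at z = 0.28 m, touching nothing.

No check failed or disagreed; the handing in reports no verdict.

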